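# Gauge a blind hole and fit the matching post

### The arm

A 6-joint arm with a two-finger parallel gripper is mounted at the origin on a cart in front of the work surface, level with it; the furniture and walls round the work are solid. World frame = base frame: x ahead of the robot, y to its left, z up, the work surface at z = 0. Lengths are in m, angles in degrees, forces in N, time in s.
With the tool pointing down it reaches from about 0.4 to 0.825 m from the base axis. Payload 7 kg.
Tool frame: the origin (TCP) lies between the finger pads; the fingertips stand 19 mm ahead of it and the grasp point (between the pads) is the TCP; z points along the fingers, y is the line along which they close (so a half turn about z gives the same grasp; the last joint's range is limited). The gripper opens to 88 mm and grips with 3 to 60 N. Pads are 19 mm wide; open, the fingers measure 130 mm over their backs; the gripper's body (78 mm by 193 mm) begins 47 mm behind the grasp point.
Start: joints at [92.538, 20.546, 0.682, 0, -70.136, -16.507], TCP at [0.163, 0.655, 0.246] pointing down, gripper open.
Joint ranges: [-176.03, 176.03], [-82.01, 121.73], [-58.28, 71.71], [-173.87, 95.51], [-174.79, -0.11], [-173.66, 173.66]. Speed limits (degrees/s): [136.94, 136.94, 172.46, 180, 180, 180].

### API

Orientations are given as [roll, pitch, yaw] about the fixed x, y, z axes, in that order (R = Rz(yaw) Ry(pitch) Rx(roll)).
In Python, from plant import get_obs, snapshot, close_job, spot_in, spot_point gives the robot as it stands.
- The arm moves only by the tool play_rows, never from a script. Its argument "plan" is a list of rows, each a list of 6 numbers: the shift along the tool's x, y, z in cm, then the turn, a rotation vector about the tool's x, y, z in degrees. A call has 1 to 20 rows; each row shifts and turns the commanded pose from where the row before left it, along the tool's axes as they then stand; what a row does not reach is not made up. A row lasts 1/12 s, in which the tool goes at most 41.7 mm and 7.16 degrees, less where a joint would pass 70% of its speed; a pose out of reach is approached as far as the arm can. A call is refused whole if a number of a shift passes 4.17 or a number of a turn 7.16, either way. A call with a gripper value outside its range is refused whole. "grip" is the finger opening in cm, from 0 to 8.76, set as the call begins (left out, the last holds). The fingers move at their own pace and stop on an object; the grip force is fixed at half the most. Time passes only in rows, so rows that do not move let the fingers close. It gives the time, the measured TCP pose, the force, the opening and the grip force at its end, in the units of the state.
- get_obs(): the state, without advancing time (a new reading comes with each control period).
- snapshot(name): name is "scene" or "top" or "wrist"; returns a dict with "frame" (400x640x3 uint8, red, green, blue), "fx", "fy", "cx", "cy" (pixels), "position" and "attitude" of the camera in the world. Camera axes: x right, y down, z forward; pixel columns grow to the right and rows downward; lengths in m; the calibration is good to about 2 mm. A picture is of the moment at which its call begins. There is no depth.
- close_job(): hands the job in; it is judged then, once.
Trained networks look in the newest picture that a camera, given by its name, has taken for a name from the list of things; names that differ only in an ending like _2 or _b are one class to them, and where a whole thing is asked for, a point or a joint stands for the part that bears it (a point fixed in the world has none). Each returns a list of dicts, best first, with "score" (0 to 1); they miss things now and then, are a little off and sometimes report something else, mostly with a low value. They report only what shows in the picture. A call takes as long as a camera call. They do not tell look-alikes from the thing itself.
- spot_in(camera, thing): "position" ([x, y, z] in m, in world coordinates, good to about 4 mm: the middle of the surface that is visible of it).
- spot_point(camera, thing): "position" ([x, y, z] in m, in world coordinates, good to about 4 mm: a listed point, or the origin of a listed thing).
The state is a dict: "clock": time; "joint_pos": joint angles; "qvel": joint speeds; "tau": joint torques, N m; "tool_pos": TCP position; "orientation": TCP orientation; "force": force on the tool from outside, world axes, zero at the start; "moment": the same for the moment, N m; "opening": finger opening in m; "gripper_force": force on a finger pad.
Only numpy, scipy, OpenCV 4.12 (cv2) and the standard library are available. Lean on these libraries where they do the work, as an engineer would, in place of code of your own. Each camera call takes 0.05 s, during which the arm holds its last target. There are 200 camera calls.

### The job

Find how deep the blind hole in the fixture block is: lower the depth rod into it until the tip rests on the floor of the hole, keep it gently pressed there for about half a second, then put the rod back in its stand. Of the three posts in the rack fit only the one whose shank is 3 mm longer than the hole is deep, without trying the others: lower it gently into the hole, keep it pressed onto the floor with about 8 N for half a second, and let go, so that it stands upright with its collar 3 mm clear of the block's face. Never press on the floor with more than 40 N, do not force anything that jams, and leave the other things where they are.

Things in the scene. Friction and masses are not known exactly. Their poses are not given: they have to be found in the camera images.
- fixture: aluminium fixture block, 60 x 116 mm and 60 mm tall, fixed to the table, with low 15 mm feet at its two ends; origin at the centre of its underside, z up, long side along its y axis
- hole (a point): centre of the mouth of the blind hole, in the middle of the block's top face (60 mm above the table), z up. The hole is vertical, 16 mm across (1 mm of play all round a post; only the chamfer of the post's foot leads it in), and either 20, 28 or 36 mm deep with a flat rigid floor; only probing tells which
- rack_top (a point): centre of the top face of the black rack (50 x 164 mm, 22 mm tall, fixed), z up. It has three seats in a row along its y axis, 55 mm apart, square, 14 mm deep and 16.5 mm wide; in each stands one post, in an order that varies. The longer the shank, the higher the post stands; each foot is 8 mm above the table
- stand_hole (a point): centre of the mouth of the hole in the top of the black rod stand (50 x 50 mm, 55 mm tall, fixed; thin 76 mm square base), z up. The hole is square, 12 mm wide and 45.5 mm deep; the rod stands in it with its tip on the floor of that hole and its collar half a millimetre above the stand's top face
- rod_grip (a point): centre of the depth rod's grip, on its axis. The rod is upright: slim shaft 8 mm across and 46 mm long, above it a round collar 25 mm across and 6 mm thick, above that a round grip 17 mm across and 42 mm tall with a 21 mm cap 5 mm thick on top. This point is 72 mm above the tip and 26 mm above the underside of the collar; z up along the rod. Rigid, 0.08 kg or so
- rod_tip (a point): lower end of the depth rod's shaft, on its axis
- post_short_grip (a point): grip centre of the shortest steel post, on its axis. The post stands upright: round shank 14 mm across and 23 mm long (foot chamfered 2 mm), above it a round collar 26 mm across and 6 mm thick, above that a round grip 18 mm across and 38 mm tall. This point is 49 mm above the foot and 26 mm above the underside of the collar; z axis points up along the post. 0.11 kg or so.
- post_middle_grip (a point): grip centre of the middle steel post, on its axis. The post stands upright: round shank 14 mm across and 31 mm long (foot chamfered 2 mm), above it a round collar 26 mm across and 6 mm thick, above that a round grip 18 mm across and 38 mm tall. This point is 57 mm above the foot and 26 mm above the underside of the collar; z axis points up along the post. 0.11 kg or so.
- post_long_grip (a point): grip centre of the longest steel post, on its axis. The post stands upright: round shank 14 mm across and 39 mm long (foot chamfered 2 mm), above it a round collar 26 mm across and 6 mm thick, above that a round grip 18 mm across and 38 mm tall. This point is 65 mm above the foot and 26 mm above the underside of the collar; z axis points up along the post. 0.11 kg or so.
- post_short_collar (a point): centre of the underside of the collar of post_short, 23 mm above its foot
- post_middle_collar (a point): centre of the underside of the collar of post_middle, 31 mm above its foot
- post_long_collar (a point): centre of the underside of the collar of post_long, 39 mm above its foot
- post_short_foot (a point): lower end of the shank of post_short, on its axis
- post_middle_foot (a point): lower end of the shank of post_middle, on its axis
- post_long_foot (a point): lower end of the shank of post_long, on its axis
- post_short: post_short itself; origin at the foot, z up along the post
- post_middle: post_middle itself; origin at the foot, z up along the post
- post_long: post_long itself; origin at the foot, z up along the post
- depth_rod: the depth rod itself; origin at its tip, z up along the rod
- packet: small orange cardboard packet, 40 x 62 x 22 mm, a bystander; origin at its underside
- vee_block: steel vee block, 34 x 45 x 36 mm, a bystander; origin at its underside
Things that resemble listed ones, but are neither listed nor needed, are in the scene too. What is shaped like the post_middle but blue or green is not meant.

How it is judged:
By the outcome, as a careful person would: the job done as asked, in the order asked, and still so for the second after the job is handed in, with the robot touching nothing.
It also fails if it takes over 64 s, if anything falls off the work surface, if the arm or the gripper's body presses on something with over 40 N, if the wrist force passes 120 N, or if a joint passes its speed limit or range.

## Working session

There is one attempt and no reset: what is moved stays moved. The work goes in short steps, Python scripts to look and compute and a tool call to move; the robot and the scene stay as the last step left them, time stands still between calls to the robot, and variables do not carry over. Pictures are saved under pics/ and viewed, at most 10 in all, crops included, and the job is handed in when it is done.

Besides the shell and the picture viewer there is one more tool, called after "Emit:" as name(argument=value, ...) on one line, values as JSON. play_rows: Moves the arm, as the interface text tells. Its arguments: {"type":"object","properties":{"plan":{"type":"array","items":{"type":"array","items":{"type":"number"}}},"grip":{"type":"number"}},"required":["plan"]}

```bash
mkdir -p pics; ls; cat > h.py <<'E'
import numpy as np, cv2
from plant import *
from scipy.spatial.transform import Rotation as R
def snap(n,f):
    s=snapshot(n); cv2.imwrite(f'pics/{f}.png',s['frame'][:,:,::-1]); return s
E
python3 - <<'E'
from h import *
o=get_obs(); print(o)
for c in ("scene","top"):
    s=snap(c,c+'0'); print({k:s[k] for k in s if k!='frame'})
    for t in ["hole","rack_top","stand_hole","rod_grip","rod_tip","post_short_grip","post_middle_grip","post_long_grip","fixture"]:
        print(c,t,[(np.round(d['position'],3).tolist(),round(d['score'],2)) for d in spot_point(c,t)][:4])
E
```

```text
pics
{'clock': 0.0, 'joint_pos': array([ 9.25398944e+01,  2.05910831e+01,  6.32550449e-01, -2.01286492e-02,
       -7.01375599e+01, -1.65068799e+01]), 'qvel': array([ 0.10736023, -0.0300177 ,  0.03211382,  0.04925747,  0.04165325,
        0.01477867]), 'tau': array([ 8.63644673e-04, -5.82716274e+01,  2.93061072e+01,  6.99706972e+00,
        7.16474999e-03, -1.50871174e-04]), 'tool_pos': array([0.16283404, 0.65457032, 0.24461734]), 'orientation': array([ 1.79902491e+02, -9.16317831e-03, -1.39738326e+01]), 'force': array([ 0.03370062, -0.78357741, -1.3042222 ]), 'moment': array([-0.05444852, -0.01917251,  0.01993291]), 'gripper_force': 0.0, 'opening': 0.08740422055336493}
{'fx': 418.7226703876817, 'fy': 418.7226703876817, 'cx': 322.0426556198774, 'cy': 199.98188607316604, 'position': array([-0.26056084, -0.7392113 ,  0.55138488]), 'attitude': array([-113.91611233,    1.11108364,  -52.44958823])}
scene hole [([0.574, -0.037, 0.061], 0.94)]
scene rack_top [([0.47, -0.349, 0.023], 0.6), ([0.47, -0.351, 0.072], 0.16)]
scene stand_hole [([0.508, 0.218, 0.055], 0.88)]
scene rod_grip [([0.508
[... 677 characters left out ...]
71e-02, -9.11941356e+01])}
top hole [([0.573, -0.036, 0.061], 0.59), ([0.506, 0.218, 0.012], 0.38)]
top rack_top [([0.472, -0.349, 0.021], 0.84), ([0.472, -0.293, 0.004], 0.16)]
top stand_hole [([0.503, 0.218, 0.055], 0.8)]
top rod_grip [([0.508, 0.216, 0.08], 0.67), ([0.466, -0.35, 0.008], 0.39)]
top rod_tip [([0.572, -0.039, 0.06], 0.55)]
top post_short_grip [([0.47, -0.293, 0.06], 0.55)]
top post_middle_grip [([0.508, 0.22, 0.014], 0.72), ([0.47, -0.408, 0.066], 0.71), ([0.674, -0.372, 0.056], 0.55), ([0.628, -0.409, 0.053], 0.43)]
top post_long_grip [([0.47, -0.345, 0.073], 0.58)]
top fixture [([0.572, -0.042, -0.001], 0.96), ([0.505, 0.219, 0.015], 0.35), ([0.471, -0.407, 0.006], 0.33)]
```

View pics/scene0.png

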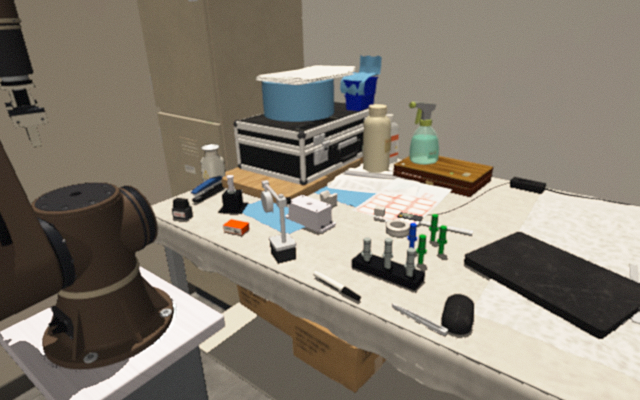

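View pics/top0.png

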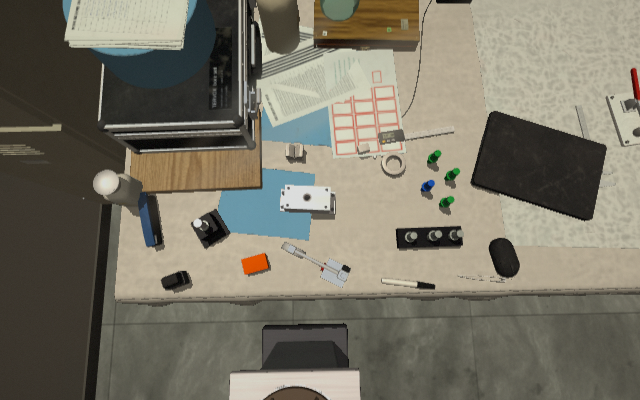

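The scene view shows the rod in its stand at (232,200), the fixture at (310,213), the rack with three grey posts at (367,250), (388,252) and (410,262), and blue/green look-alikes at (413,235)–(443,240). A tall dial-indicator stand is at (283,245) to (268,187). The top view shows the rod at (207,226), the hole at (306,198), the posts at (411,238), (434,237) and (457,237), and the indicator at (285,247)–(340,270).

Possible confusions:
- **Rod:** the knob at top (207,226) is the rod. The black piece at (175,281) is not.
- **Posts:** the grey posts in the rack are the right ones. The blue one at (427,186) and the green ones at (434,157), (451,174) and (446,202) are not.

```bash
python3 - <<'E'
from h import *
C={}
for c in ("scene","top"):
    C[c]=snapshot(c)
def ray(c,p):
    s=C[c]; d=R.from_euler('xyz',s['attitude'],degrees=True).apply([(p[0]-s['cx'])/s['fx'],(p[1]-s['cy'])/s['fy'],1]); return s['position'],d
def tri(a,b):
    o1,d1=ray('scene',a);o2,d2=ray('top',b)
    t=np.linalg.lstsq(np.c_[d1,-d2],o2-o1,rcond=None)[0]
    return np.round([o1+d1*t[0],o2+d2*t[1]],3)
print('ind base',tri((284,248),(337,272)));print('ind head',tri((268,190),(288,248)))
print('bottle',tri((210,148),(105,183)))
a=C['scene']['frame'][150:290,180:460];b=C['top']['frame'][140:300,90:480]
a=cv2.resize(a,(780,390),interpolation=2);
b=cv2.resize(b[40:140,50:],(780,229),interpolation=2)
cv2.imwrite('pics/c1.png',np.vstack([a[:370],b])[:,:,::-1])
E
```

```text
ind base [[ 0.387 -0.11   0.026]
 [ 0.387 -0.11   0.026]]
ind head [[ 0.45  -0.004  0.134]
 [ 0.442  0.004  0.134]]
bottle [[0.603 0.422 0.138]
 [0.6   0.425 0.138]]
```

View pics/c1.png

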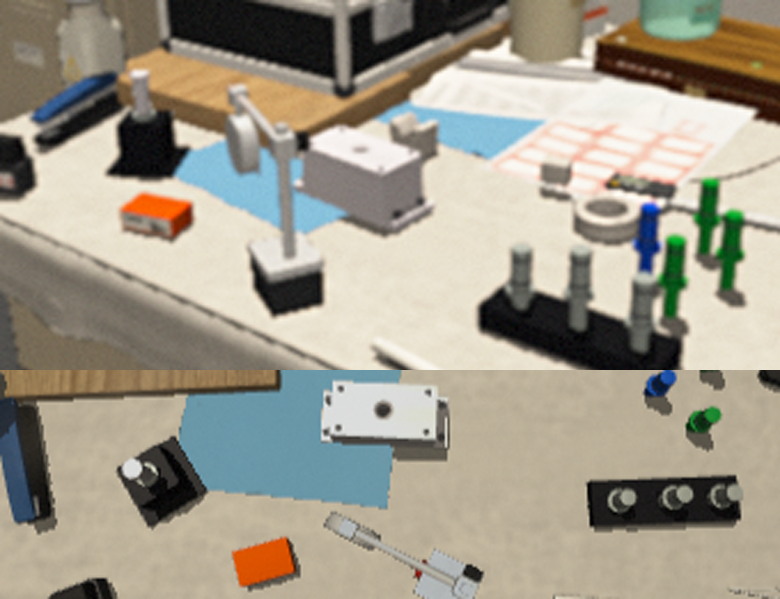

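The close crop confirms the choice. The rod in the black stand is the white-capped knob (left), the hole is in the middle of the white block, and the grey posts are in the black rack. Post heights suggest y≈-0.295 is short, -0.349 is long and -0.408 is middle. The indicator is about 0.14 m tall and reaches (0.445,0), clear of the path.

Emit:
play_rows(plan=[[1.05, 0.81, 0, 0, 0, 0], [2.1, 1.63, 0, 0, 0, 0], [3.14, 2.44, 0, 0, 0, 0], [3.14, 2.44, 0, 0, 0, 0], [3.14, 2.44, 0, 0, 0, 0], [3.14, 2.44, 0, 0, 0, 0], [3.14, 2.44, 0, 0, 0, 0], [3.14, 2.44, 0, 0, 0, 0], [3.14, 2.44, 0, 0, 0, 0], [3.14, 2.44, 0, 0, 0, 0], [3.14, 2.44, 0, 0, 0, 0], [3.14, 2.44, 0, 0, 0, 0], [3.14, 2.44, 0, 0, 0, 0], [3.14, 2.44, 0, 0, 0, 0], [2.1, 1.63, 0, 0, 0, -3], [1.05, 0.81, 0, 0, 0, -4], [0, 0, 0, 0, 0, -4], [0, 0, 0, 0, 0, -3], [0, 0, 0, 0, 0, 0], [0, 0, 0, 0, 0, 0]])

```text
clock: 2.77
tool_pos: [0.5077, 0.2173, 0.2456]
orientation: [-180.0, -0.0, -0.1]
force: [0.4, -0.4, -0.5]
opening: 0.0879
gripper_force: 0.0
```

```bash
python3 - <<'E'
from h import *
o=get_obs(); print(o['clock'],o['tool_pos'],o['orientation'],o['joint_pos'],o['force'])
s=snap("wrist","w1"); print(s['position'],s['attitude'])
for c in ("wrist","scene","top"):
  if c!="wrist": snapshot(c)
  for t in ["stand_hole","rod_grip"]:
    print(c,t,[(np.round(d['position'],4).tolist(),round(d['score'],2)) for d in spot_point(c,t)][:3])
E
```

```text
2.7667 [0.50772479 0.21728547 0.24564523] [-1.79995737e+02 -4.83008952e-03 -8.78948476e-02] [ 4.34911650e+01  9.00943063e+00 -1.49539505e+01  2.63845918e-04
 -6.60301807e+01  4.64208331e+01] [ 0.40766232 -0.38691463 -0.4859641 ]
[0.59316517 0.21653416 0.38496325] [ 1.61940694e+02  1.30099901e-02 -9.00954233e+01]
wrist stand_hole [([0.5077, 0.2237, 0.0567], 0.86), ([0.5085, 0.2134, 0.0111], 0.35)]
wrist rod_grip [([0.5097, 0.2183, 0.0781], 0.77)]
scene stand_hole [([0.5074, 0.215, 0.0557], 0.71)]
scene rod_grip [([0.4696, -0.3473, 0.0758], 0.57), ([0.5076, 0.2184, 0.0831], 0.5)]
top stand_hole [([0.5012, 0.2196, 0.0524], 0.83)]
top rod_grip []
```

View pics/w1.png

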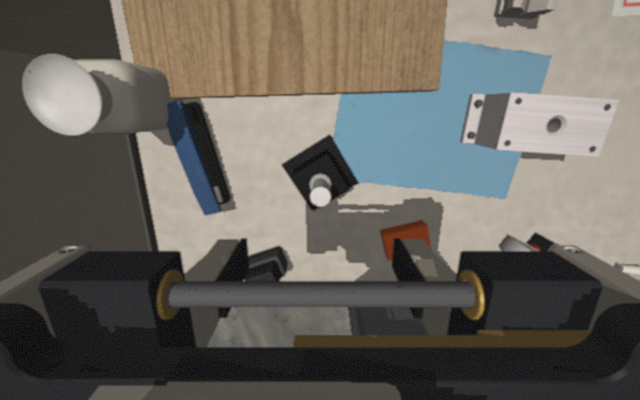

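The wrist view shows the rod's white cap at about (320,197) over the stand, centred between the fingers. The fixture hole is at (556,124). I'll refine both from the pixels.

```bash
cat >> h.py <<'E'
def back(s,p,z):
    d=R.from_euler('xyz',s['attitude'],degrees=True).apply([(p[0]-s['cx'])/s['fx'],(p[1]-s['cy'])/s['fy'],1])
    o=np.array(s['position']); return o+d*(z-o[2])/d[2]
def blob(s,x0,y0,r,lo,hi):
    g=cv2.cvtColor(s['frame'],cv2.COLOR_RGB2GRAY)[y0-r:y0+r,x0-r:x0+r]
    n,l,st,c=cv2.connectedComponentsWithStats(((g>=lo)&(g<=hi)).astype('uint8'))
    return [(np.round(c[i]+[x0-r,y0-r],1).tolist(),st[i].tolist()) for i in range(1,n) if st[i][4]>20]
E
python3 - <<'E'
from h import *
s=snapshot("wrist")
for (x,y,r,lo,hi,z) in [(320,195,16,195,255,.1085),(556,124,16,0,115,.06)]:
    for b in blob(s,x,y,r,lo,hi): print(b, np.round(back(s,b[0],z),4))
g=cv2.cvtColor(s['frame'],cv2.COLOR_RGB2GRAY)
print(g[172:212:2,306:336:2]); print(g[112:138:2,544:570:2])
E
```

```text
([320.6, 196.2], [8, 9, 18, 18, 256]) [0.5077 0.2168 0.1085]
([554.5, 124.6], [8, 10, 14, 14, 150]) [ 0.5741 -0.0368  0.06  ]
[[ 37  35  29  33  30  33  34  47  38  33  32  32  38  38  38]
 [ 34  38  33  34  54  96 114 138 123  99  66  34  32  39  35]
 [ 38  33  31  56 124 161 169 161 164 163 138  78  35  32  39]
 [ 38  40  46 121 161 155 140 127 129 149 160 140  75  33  34]
 [ 36  24  77 155 153 124 107 101  97  96 134 160 116  35  35]
 [ 38  39 116 159 131 107 107 101  98  87  96 137 131  62  29]
 [ 32  37 125 157 113 105 105 103  99  84  77  81 113  69  33]
 [ 33  32 111 148 111 108 121 131 135 101  78  76  77  40  23]
 [ 36  32  88 135 128 182 199 211 214 194 152  97  62  24  25]
 [ 38  28  42 131 196 210 213 215 215 216 213 170  69  20  26]
 [ 34  30  66 181 213 210 213 214 214 214 210 209 135  30  19]
 [ 31  35 105 207 211 208 208 213 212 211 209 216 168  45  12]
 [ 28  37 128 210 209 208 207 211 212 211 211 213 179  66  28]
 [ 34  33 105 203 207 205 207 209 213 209 210 212 182  63  46]
 [ 63  30  87 194 209 206 208 208 211 209 212 208 139  69  86]
 [ 82  29  39 126 196 207 207
[... 302 characters left out ...]
97 198 196 195 194 193 197 196 196 196]
 [201 200 200 200 198 201 200 193 193 199 199 196 195]
 [202 202 200 202 198 181 162 147 149 157 185 201 200]
 [197 197 196 189 152 110 100 112 132 130 147 185 197]
 [197 199 192 135  80  64  63  67  98 143 151 168 190]
 [196 197 161  86  69  70  73  64  70 134 156 168 192]
 [196 184 124  80  83  84  78  67  75 138 162 166 190]
 [198 172 103  89  93  89  89  82  96 157 170 172 190]
 [198 177 110  96  99  95  97  89 127 174 182 185 190]
 [197 182 132 103 104 102 103 128 171 180 185 189 192]
 [193 188 169 136 120 127 149 173 183 186 188 192 189]
 [195 195 189 176 173 178 182 184 189 187 188 191 188]
 [197 192 195 192 188 188 188 192 192 194 193 190 189]]
```

Emit:
play_rows(plan=[[0, 0, 1, 0, 0, 0], [0, 0, 3, 0, 0, 0], [0, 0, 4, 0, 0, 0], [0, 0, 4, 0, 0, 0], [0, 0, 2.5, 0, 0, 0], [0, 0, 1, 0, 0, 0], [0, 0, 0.5, 0, 0, 0], [0, 0, 0.2, 0, 0, 0], [0, 0, 0, 0, 0, 0], [0, 0, 0, 0, 0, 0]], grip=5)

```text
clock: 4.1
tool_pos: [0.5088, 0.2185, 0.0851]
orientation: [-179.9, -0.1, 0.0]
force: [-0.6, -0.1, 0.0]
opening: 0.0504
gripper_force: 0.0
```

Emit:
play_rows(plan=[[0, 0, 0, 0, 0, 0], [0, 0, 0, 0, 0, 0], [0, 0, 0, 0, 0, 0], [0, 0, 0, 0, 0, 0], [0, 0, 0, 0, 0, 0], [0, 0, 0, 0, 0, 0], [0, 0, 0, 0, 0, 0], [0, 0, 0, 0, 0, 0]], grip=0)

```text
clock: 4.77
tool_pos: [0.508, 0.2179, 0.0838]
orientation: [-180.0, -0.0, 0.0]
force: [-1.0, -0.0, 1.7]
opening: 0.0189
gripper_force: 30.0
```

Emit:
play_rows(plan=[[0, 0, -0.5, 0, 0, 0], [0, 0, -1, 0, 0, 0], [0, 0, -1.5, 0, 0, 0], [0, 0, -2, 0, 0, 0], [0, 0, -2, 0, 0, 0], [0, 0, -2, 0, 0, 0], [0, 0, -1.5, 0, 0, 0], [0, 0, -1, 0, 0, 0], [0, 0, -0.5, 0, 0, 0], [0, 0, 0, 0, 0, 0], [0, 0, 0, 0, 0, 0]])

```text
clock: 5.68
tool_pos: [0.5075, 0.2176, 0.2031]
orientation: [180.0, 0.0, 0.0]
force: [-0.6, -0.5, -1.2]
opening: 0.0191
gripper_force: 30.0
```

```bash
python3 - <<'E'
from h import *
o=get_obs(); print(o['clock'],o['tool_pos'],o['orientation'],o['force'],o['moment'],o['opening'])
s=snap("wrist","w2")
for c in ("wrist","scene","top"):
  q=snapshot(c)
  if c=="scene": cv2.imwrite('pics/s2.png',cv2.resize(q['frame'][120:270,150:350],(800,600),interpolation=2)[:,:,::-1])
  for t in ["rod_tip","rod_grip","hole"]:
    print(c,t,[(np.round(d['position'],4).tolist(),round(d['score'],2)) for d in spot_point(c,t)][:3])
E
```

```text
5.6833 [0.5074809  0.21764216 0.20311452] [1.79994417e+02 3.46502303e-02 1.85163495e-02] [-0.62582017 -0.53558297 -1.19875975] [-0.06282539  0.00817942  0.0028879 ] 0.01911849180490747
wrist rod_tip [([0.5059, 0.2141, 0.129], 0.76)]
wrist rod_grip [([0.5094, 0.2204, 0.1976], 0.87), ([0.5082, 0.217, 0.1317], 0.74)]
wrist hole [([0.5695, -0.0428, 0.063], 0.91)]
scene rod_tip []
scene rod_grip [([0.5086, 0.218, 0.2], 0.45)]
scene hole [([0.5731, -0.0367, 0.0613], 0.65)]
top rod_tip [([0.4744, -0.4055, 0.037], 0.28)]
top rod_grip []
top hole [([0.5678, -0.0378, 0.0616], 0.78)]
```

View pics/s2.png

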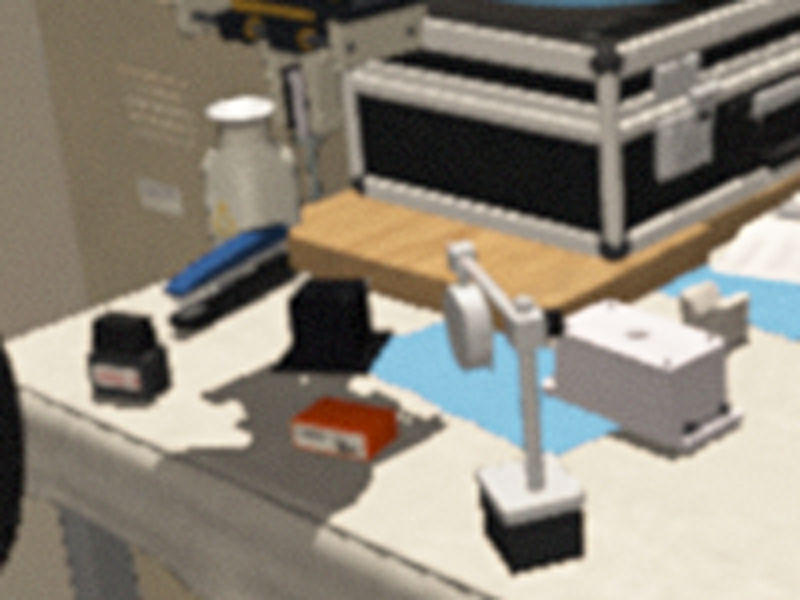

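The rod hangs upright in the gripper at crop (315,150) and the stand is empty at (330,320). I'll carry it to just above the hole.

Emit:
play_rows(plan=[[0.4, 1.6, 0, 0, 0, 0], [0.8, 3.2, 0, 0, 0, 0], [1.0, 3.9, 0, 0, 0, 0], [1.0, 3.9, 0, 0, 0, 0], [1.0, 3.9, 0, 0, 0, 0], [1.0, 3.9, 0, 0, 0, 0], [0.8, 3.2, 0, 0, 0, 0], [0.4, 1.6, 0, 0, 0, 0], [0.2, 0.4, 0, 0, 0, 0], [0, 0, 2, 0, 0, 0], [0, 0, 2, 0, 0, 0], [0, 0, 1, 0, 0, 0], [0, 0, 0, 0, 0, 0], [0, 0, 0, 0, 0, 0]])

```text
clock: 7.5
tool_pos: [0.5739, -0.0378, 0.1536]
orientation: [180.0, 0.1, 0.1]
force: [0.1, -0.4, -0.2]
opening: 0.0189
gripper_force: 30.0
```

```bash
python3 - <<'E'
from h import *
o=get_obs(); print(o['clock'],o['tool_pos'],o['orientation'],o['force'],o['moment'],o['opening'])
s=snap("wrist","w3"); t=snapshot("top"); q=snapshot("scene")
for c in ("wrist","scene","top"):
  for t_ in ["rod_tip","hole"]:
    print(c,t_,[(np.round(d['position'],4).tolist(),round(d['score'],2)) for d in spot_point(c,t_)][:2])
a=cv2.resize(s['frame'][100:300,200:440],(480,400),interpolation=2)
b=cv2.resize(q['frame'][160:240,270:334],(320,400),interpolation=2)
cv2.imwrite('pics/c3.png',np.hstack([a,b])[:,:,::-1])
E
```

```text
7.5 [ 0.57393416 -0.03778558  0.15356396] [1.79968596e+02 5.03792214e-02 7.95910571e-02] [ 0.1074304  -0.37824604 -0.1675139 ] [-0.02736958 -0.09297268 -0.00144932] 0.01887938551706945
wrist rod_tip [([0.5723, -0.0422, 0.0793], 0.57), ([0.5744, -0.0389, 0.0784], 0.21)]
wrist hole [([0.5701, -0.042, 0.0637], 0.9)]
scene rod_tip [([0.574, -0.0379, 0.0824], 0.46)]
scene hole [([0.5717, -0.0393, 0.0625], 0.7)]
top rod_tip [([0.4665, -0.347, 0.0762], 0.69)]
top hole [([0.5744, -0.0387, 0.0614], 0.88), ([0.4699, -0.4035, 0.0092], 0.48)]
```

View pics/c3.png

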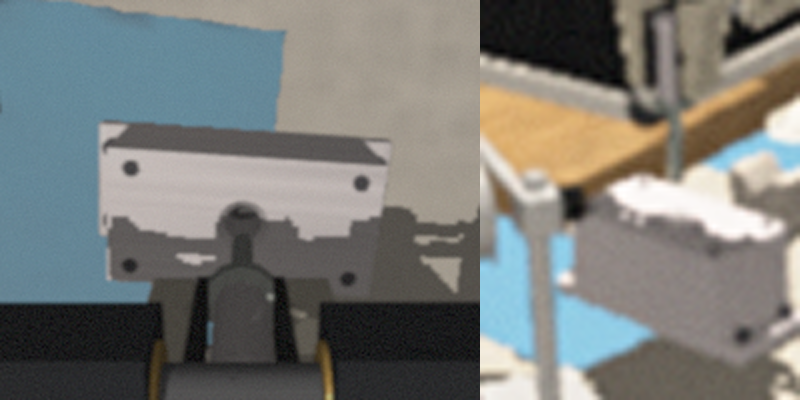

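The rod tip (crop (241,232)) sits just in front of the hole (241,220) and is column-aligned with it. I'll check the hole position from the four screws.

```bash
python3 - <<'E'
from h import *
s=snapshot("wrist")
for n,p in dict(a=(130,168),b=(361,183),c=(130,265),d=(347,279),x=(242,225.3)).items():
    print(n,np.round(back(s,(200+p[0]/2,100+p[1]/2),.06),4))
o=get_obs()['tool_pos']
# expected pixel of tip
Rm=R.from_euler('xyz',s['attitude'],degrees=True)
for z in (.0795,.06):
    v=Rm.inv().apply(np.array([o[0],o[1],z])-s['position']); print(2*(s['cx']+s['fx']*v[0]/v[2]-200),2*(s['cy']+s['fy']*v[1]/v[2]-100))
E
```

```text
a [0.598 0.007 0.06 ]
b [ 0.5916 -0.0892  0.06  ]
c [0.5541 0.0096 0.06  ]
d [ 0.5474 -0.0859  0.06  ]
x [ 0.5727 -0.0395  0.06  ]
238.7496588300536 239.21304512584425
238.8628531461378 222.26402035085567
```

Emit:
play_rows(plan=[[-0.1, 0.1, 0, 0, 0, 0], [0, 0, 0.5, 0, 0, 0], [0, 0, 1, 0, 0, 0], [0, 0, 1, 0, 0, 0], [0, 0, 0.7, 0, 0, 0], [0, 0, 0.3, 0, 0, 0], [0, 0, 0.1, 0, 0, 0], [0, 0, 0, 0, 0, 0], [0, 0, 0, 0, 0, 0]])

```text
clock: 8.75
tool_pos: [0.5732, -0.0391, 0.1177]
orientation: [180.0, -0.0, 0.0]
force: [0.2, -0.5, -1.0]
opening: 0.0192
gripper_force: 30.0
```

Emit:
play_rows(plan=[[0, 0, 0.05, 0, 0, 0], [0, 0, 0.05, 0, 0, 0], [0, 0, 0.05, 0, 0, 0], [0, 0, 0.05, 0, 0, 0], [0, 0, 0.05, 0, 0, 0], [0, 0, 0.05, 0, 0, 0], [0, 0, 0.05, 0, 0, 0], [0, 0, 0, 0, 0, 0]])

```text
clock: 9.42
tool_pos: [0.5729, -0.0392, 0.1139]
orientation: [180.0, 0.0, 0.0]
force: [-0.3, 0.0, -0.6]
opening: 0.019
gripper_force: 30.0
```

Emit:
play_rows(plan=[[0, 0, 0.05, 0, 0, 0], [0, 0, 0.05, 0, 0, 0], [0, 0, 0.05, 0, 0, 0], [0, 0, 0, 0, 0, 0]])

```text
clock: 9.75
tool_pos: [0.5729, -0.0392, 0.1125]
orientation: [180.0, 0.0, 0.0]
force: [0.8, -0.3, -0.4]
opening: 0.0188
gripper_force: 30.0
```

Emit:
play_rows(plan=[[0, 0, 0.2, 0, 0, 0], [0, 0, 0.2, 0, 0, 0], [0, 0, 0.05, 0, 0, 0], [0, 0, 0.05, 0, 0, 0], [0, 0, 0.05, 0, 0, 0], [0, 0, 0, 0, 0, 0]])

```text
clock: 10.25
tool_pos: [0.5729, -0.0392, 0.1069]
orientation: [180.0, 0.0, 0.0]
force: [-0.0, -0.1, -1.4]
opening: 0.0192
gripper_force: 30.0
```

Emit:
play_rows(plan=[[0, 0, 0.04, 0, 0, 0], [0, 0, 0.04, 0, 0, 0], [0, 0, 0, 0, 0, 0]])

```text
clock: 10.5
tool_pos: [0.5731, -0.0392, 0.1064]
orientation: [180.0, -0.0, 0.0]
force: [-0.4, -0.9, 0.3]
opening: 0.0187
gripper_force: 30.0
```

Emit:
play_rows(plan=[[0, 0, 0.03, 0, 0, 0], [0, 0, 0, 0, 0, 0]])

```text
clock: 10.67
tool_pos: [0.5733, -0.0391, 0.1063]
orientation: [-180.0, -0.0, 0.0]
force: [0.3, -0.1, 1.7]
opening: 0.0186
gripper_force: 30.0
```

Emit:
play_rows(plan=[[0, 0, 0.03, 0, 0, 0], [0, 0, 0, 0, 0, 0]])

```text
clock: 10.83
tool_pos: [0.5735, -0.0392, 0.1062]
orientation: [180.0, -0.1, 0.0]
force: [-0.2, 0.1, 4.6]
opening: 0.0189
gripper_force: 30.0
```

Emit:
play_rows(plan=[[0, 0, 0.03, 0, 0, 0], [0, 0, 0, 0, 0, 0]])

```text
clock: 11.0
tool_pos: [0.5738, -0.0391, 0.1062]
orientation: [180.0, -0.1, 0.1]
force: [-0.4, -0.1, 6.9]
opening: 0.0192
gripper_force: 30.0
```

Contact is at TCP 0.1062, which puts the tip at z≈0.032, so the hole is 28 mm deep. The shank 3 mm longer is 31 mm, so the middle post is the one to fit. I'll hold here, then lift.

Emit:
play_rows(plan=[[0, 0, 0, 0, 0, 0], [0, 0, 0, 0, 0, 0], [0, 0, 0, 0, 0, 0], [0, 0, 0, 0, 0, 0], [0, 0, 0, 0, 0, 0], [0, 0, 0, 0, 0, 0], [0, 0, 0, 0, 0, 0], [0, 0, 0, 0, 0, 0]])

```text
clock: 11.67
tool_pos: [0.5737, -0.0391, 0.1061]
orientation: [-180.0, -0.1, 0.1]
force: [0.5, 0.1, 6.8]
opening: 0.019
gripper_force: 30.0
```

Emit:
play_rows(plan=[[0, 0, -0.2, 0, 0, 0], [0, 0, -0.5, 0, 0, 0], [0, 0, -1, 0, 0, 0], [0, 0, -1.5, 0, 0, 0], [0, 0, -2, 0, 0, 0], [0, 0, -2, 0, 0, 0], [0, 0, -1.5, 0, 0, 0], [0, 0, -0.7, 0, 0, 0], [0, 0, -0.5, 0, 0, 0], [0, 0, 0, 0, 0, 0], [0, 0, 0, 0, 0, 0]])

```text
clock: 12.58
tool_pos: [0.5725, -0.0392, 0.2038]
orientation: [-180.0, 0.1, 0.0]
force: [0.1, -0.5, -0.7]
opening: 0.0193
gripper_force: 30.0
```

Emit:
play_rows(plan=[[-0.4, -1.6, 0, 0, 0, 0], [-0.8, -3.2, 0, 0, 0, 0], [-1.0, -3.9, 0, 0, 0, 0], [-1.0, -3.9, 0, 0, 0, 0], [-1.0, -3.9, 0, 0, 0, 0], [-1.0, -3.9, 0, 0, 0, 0], [-0.7, -3.2, 0, 0, 0, 0], [-0.4, -1.6, 0, 0, 0, 0], [-0.2, -0.5, 0, 0, 0, 0], [0, 0, 2, 0, 0, 0], [0, 0, 2, 0, 0, 0], [0, 0, 1, 0, 0, 0], [0, 0, 0, 0, 0, 0], [0, 0, 0, 0, 0, 0], [0, 0, 0, 0, 0, 0], [0, 0, 0, 0, 0, 0]])

```text
clock: 13.92
tool_pos: [0.5085, 0.2179, 0.1554]
orientation: [-180.0, -0.1, 0.0]
force: [0.4, 0.3, 0.4]
opening: 0.0187
gripper_force: 30.0
```

Emit:
play_rows(plan=[[0, 0, 0.5, 0, 0, 0], [0, 0, 0.7, 0, 0, 0], [0, 0, 0.3, 0, 0, 0], [0, 0, 0, 0, 0, 0], [0, 0, 0, 0, 0, 0], [0, 0, 0, 0, 0, 0]])

```text
clock: 14.42
tool_pos: [0.5079, 0.2179, 0.1394]
orientation: [180.0, -0.0, 0.0]
force: [-0.1, -0.2, 0.1]
opening: 0.0195
gripper_force: 30.0
```

```bash
python3 - <<'E'
from h import *
o=get_obs(); print(o['clock'],o['tool_pos'],o['force'])
s=snap("wrist","w4"); q=snapshot("scene")
for c in ("wrist","scene"):
  for t_ in ["rod_tip","stand_hole"]:
    print(c,t_,[(np.round(d['position'],4).tolist(),round(d['score'],2)) for d in spot_point(c,t_)][:2])
a=cv2.resize(s['frame'][120:300,230:410],(400,400),interpolation=2)
b=cv2.resize(q['frame'][170:220,207:257],(400,400),interpolation=2)
cv2.imwrite('pics/c4.png',np.hstack([a,b])[:,:,::-1])
E
```

```text
14.4167 [0.50791449 0.21785705 0.13939108] [-0.14185885 -0.1919287   0.05965609]
wrist rod_tip [([0.5081, 0.2113, 0.0665], 0.77)]
wrist stand_hole [([0.5089, 0.2222, 0.0554], 0.7)]
scene rod_tip []
scene stand_hole [([0.5093, 0.2192, 0.0547], 0.97), ([0.7026, -0.006, -0.0006], 0.64)]
```

View pics/c4.png

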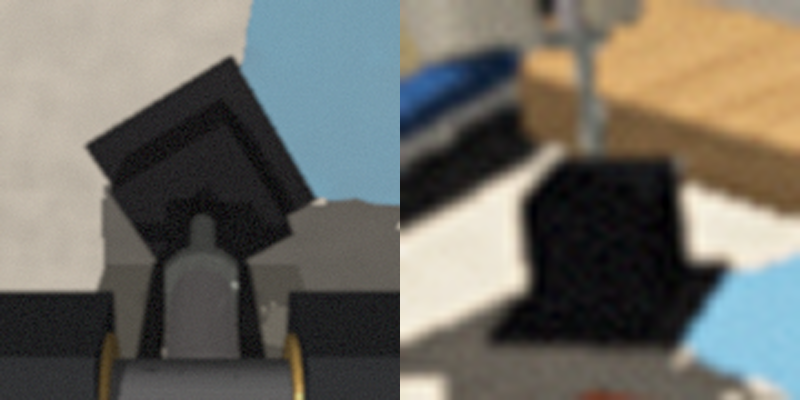

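The rod tip is over the middle of the stand's top face (left crop (203,215), hole around (205,205)), so I'll lower it.

Emit:
play_rows(plan=[[0, 0, 0.3, 0, 0, 0], [0, 0, 0.3, 0, 0, 0], [0, 0, 0.3, 0, 0, 0], [0, 0, 0.3, 0, 0, 0], [0, 0, 0.2, 0, 0, 0], [0, 0, 0.2, 0, 0, 0], [0, 0, 0, 0, 0, 0]])

```text
clock: 15.3
tool_pos: [0.5076, 0.2176, 0.1228]
orientation: [180.0, 0.0, 0.0]
force: [0.3, -0.7, -0.6]
opening: 0.0193
gripper_force: 30.0
```

Inside, no resistance.

Emit:
play_rows(plan=[[0, 0, 0.5, 0, 0, 0], [0, 0, 0.8, 0, 0, 0], [0, 0, 0.8, 0, 0, 0], [0, 0, 0.8, 0, 0, 0], [0, 0, 0.4, 0, 0, 0], [0, 0, 0.2, 0, 0, 0], [0, 0, 0.1, 0, 0, 0], [0, 0, 0.1, 0, 0, 0], [0, 0, 0, 0, 0, 0], [0, 0, 0, 0, 0, 0]])

```text
clock: 16.13
tool_pos: [0.508, 0.2179, 0.0866]
orientation: [-180.0, -0.0, 0.0]
force: [0.1, -0.4, -0.2]
opening: 0.0188
gripper_force: 30.0
```

Emit:
play_rows(plan=[[0, 0, 0.05, 0, 0, 0], [0, 0, 0.05, 0, 0, 0], [0, 0, 0, 0, 0, 0]])

```text
clock: 16.38
tool_pos: [0.5078, 0.2178, 0.0854]
orientation: [-180.0, -0.0, 0.0]
force: [0.2, -0.5, -1.1]
opening: 0.0189
gripper_force: 30.0
```

Emit:
play_rows(plan=[[0, 0, 0.05, 0, 0, 0], [0, 0, 0.05, 0, 0, 0], [0, 0, 0.05, 0, 0, 0], [0, 0, 0, 0, 0, 0], [0, 0, 0, 0, 0, 0]])

```text
clock: 16.8
tool_pos: [0.5078, 0.2178, 0.0838]
orientation: [180.0, 0.0, 0.0]
force: [-0.2, -0.5, -0.3]
opening: 0.0188
gripper_force: 30.0
```

Emit:
play_rows(plan=[[0, 0, 0.03, 0, 0, 0], [0, 0, 0.03, 0, 0, 0], [0, 0, 0, 0, 0, 0]])

```text
clock: 17.05
tool_pos: [0.5082, 0.218, 0.0837]
orientation: [-180.0, -0.1, 0.0]
force: [-0.2, 0.9, 3.8]
opening: 0.0192
gripper_force: 30.0
```

Emit:
play_rows(plan=[[0, 0, 0, 0, 0, 0], [0, 0, 0, 0, 0, 0], [0, 0, 0, 0, 0, 0], [0, 0, 0, 0, 0, 0], [0, 0, -0.5, 0, 0, 0], [0, 0, -1.5, 0, 0, 0], [0, 0, -3, 0, 0, 0], [0, 0, -4, 0, 0, 0], [0, 0, -3.5, 0, 0, 0], [0, 0, -2, 0, 0, 0], [0, 0, -1, 0, 0, 0], [0, 0, 0, 0, 0, 0]], grip=5)

```text
clock: 18.05
tool_pos: [0.5087, 0.2184, 0.2411]
orientation: [-179.8, -0.2, 0.0]
force: [0.0, -0.4, -0.4]
opening: 0.0501
gripper_force: 0.0
```

Emit:
play_rows(plan=[[0, 1.3, 0, 0, 0, 0], [-0.2, 2.6, 0, 0, 0, 0], [-0.24, 4, 0, 0, 0, 0], [-0.24, 4, 0, 0, 0, 0], [-0.24, 4, 0, 0, 0, 0], [-0.24, 4, 0, 0, 0, 0], [-0.24, 4, 0, 0, 0, 0], [-0.24, 4, 0, 0, 0, 0], [-0.24, 4, 0, 0, 0, 0], [-0.24, 4, 0, 0, 0, 0], [-0.24, 4, 0, 0, 0, 0], [-0.24, 4, 0, 0, 0, 0], [-0.24, 4, 0, 0, 0, 0], [-0.24, 4, 0, 0, 0, 0], [-0.24, 4, 0, 0, 0, 0], [-0.24, 4, 0, 0, 0, 0], [-0.2, 2.6, 0, 0, 0, 0], [0, 0, 0, 0, 0, 0], [0, 0, 0, 0, 0, 0]])

```text
clock: 19.63
tool_pos: [0.4686, -0.4084, 0.2353]
orientation: [-179.9, 0.2, -0.2]
force: [-0.5, -0.2, -0.1]
opening: 0.0502
gripper_force: 0.0
```

Emit:
play_rows(plan=[[0, 0, 0, 0, 0, 4], [0, 0, 0, 0, 0, 7], [0, 0, 0, 0, 0, 7], [0, 0, 0, 0, 0, 7], [0, 0, 0, 0, 0, 7], [0, 0, 0, 0, 0, 7], [0, 0, 0, 0, 0, 7], [0, 0, 0, 0, 0, 7], [0, 0, 0, 0, 0, 7], [0, 0, 0, 0, 0, 7], [0, 0, 0, 0, 0, 7], [0, 0, 0, 0, 0, 7], [0, 0, 0, 0, 0, 6], [0, 0, 0, 0, 0, 3], [0, 0, 0, 0, 0, 0], [0, 0, 0, 0, 0, 0]])

```text
clock: 20.97
tool_pos: [0.4702, -0.4062, 0.2375]
orientation: [179.9, 0.0, -89.8]
force: [0.1, 0.2, 0.1]
opening: 0.0497
gripper_force: 0.0
```

```bash
python3 - <<'E'
from h import *
o=get_obs(); print(o['clock'],o['tool_pos'],o['orientation'],o['joint_pos'],o['force'])
s=snap("wrist","w5"); q=snap("scene","s5")
for c in ("wrist","scene"):
  for t_ in ["post_short_grip","post_middle_grip","post_long_grip","rack_top","rod_grip"]:
    print(c,t_,[(np.round(d['position'],4).tolist(),round(d['score'],2)) for d in spot_point(c,t_)][:4])
a=cv2.resize(s['frame'],(640,400));b=cv2.resize(q['frame'][170:230,190:350],(640,200),interpolation=2)
cv2.imwrite('pics/c5.png',np.vstack([a,b])[:,:,::-1])
E
```

```text
20.9667 [ 0.47022921 -0.40623634  0.23748721] [ 1.79936192e+02  4.60274602e-02 -8.98020678e+01] [-2.28564213e+01  1.58909933e+01 -7.06612429e+00 -1.88467170e-02
 -6.71196202e+01  2.30617185e+01] [0.14810724 0.20326503 0.05778695]
wrist post_short_grip [([0.4652, -0.2975, 0.0548], 0.75)]
wrist post_middle_grip [([0.5582, -0.3966, 0.0571], 0.97), ([0.5976, -0.3508, 0.0544], 0.75), ([0.6296, -0.4147, 0.0585], 0.72), ([0.6779, -0.3728, 0.0596], 0.64)]
wrist post_long_grip [([0.4696, -0.3512, 0.0704], 0.61)]
wrist rack_top []
wrist rod_grip [([0.465, -0.297, 0.0577], 0.67)]
scene post_short_grip [([0.472, -0.2983, 0.0597], 0.44)]
scene post_middle_grip [([0.5948, -0.3461, 0.0601], 0.74), ([0.4691, -0.4058, 0.065], 0.69), ([0.558, -0.395, 0.057], 0.69), ([0.6295, -0.4155, 0.0543], 0.61)]
scene post_long_grip [([0.4697, -0.3534, 0.0099], 0.57), ([0.4685, -0.351, 0.0743], 0.53)]
scene rack_top [([0.4707, -0.3511, 0.0238], 0.66)]
scene rod_grip [([0.5069, 0.2169, 0.0826], 0.58)]
```

View pics/c5.png

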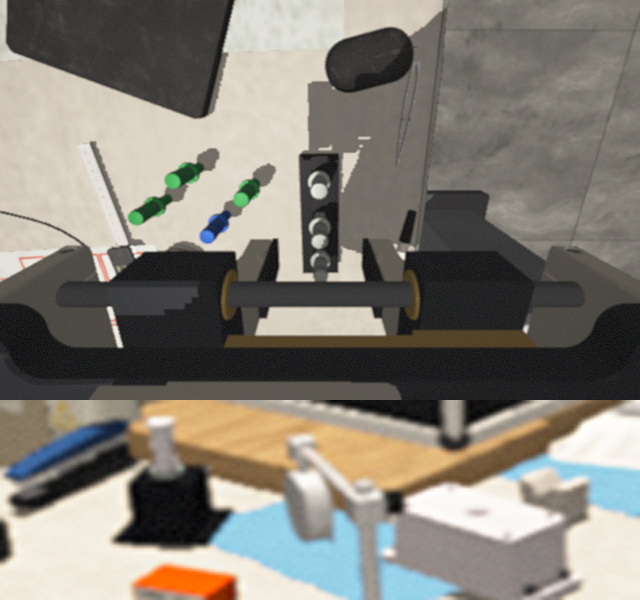

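The rod stands upright in its stand again (lower crop (165,450)). The wrist view shows the three rack posts at (319,187), (319,240) and (320,262), with the green and blue look-alikes to the left. I'll confirm the post heights geometrically.

```bash
python3 - <<'E'
from h import *
s=snapshot("wrist"); q=snapshot("scene")
W={}
for x,y in ((319,188),(319,241),(320,260)):
    for b in blob(s,x,y,13,190,255):
        print(b,[np.round(back(s,b[0],z)[:2],4).tolist() for z in (.075,.083,.091)])
qf=q['frame']; cv2.imwrite('pics/c6.png',cv2.resize(qf[225:295,345:455],(770,490),interpolation=2)[:,:,::-1])
Rm=R.from_euler('xyz',q['attitude'],degrees=True)
for n,y in (('A',-.295),('B',-.35),('C',-.405)):
    for z in (.022,.075,.083,.091):
        v=Rm.inv().apply(np.array([.47,y,z])-q['position']); print(n,z,np.round([(q['cx']+q['fx']*v[0]/v[2]-345)*7,(q['cy']+q['fy']*v[1]/v[2]-225)*7]))
E
```

```text
([311.4, 179.6], [3, 0, 8, 12, 34]) [[0.4807, -0.4174], [0.4804, -0.4193], [0.4802, -0.4213]]
([318.6, 191.5], [6, 10, 14, 14, 158]) [[0.473, -0.4041], [0.4729, -0.4064], [0.4729, -0.4088]]
([317.8, 241.1], [7, 8, 11, 12, 91]) [[0.474, -0.3447], [0.4739, -0.3487], [0.4738, -0.3526]]
A 0.022 [145. 232.]
A 0.075 [149.  95.]
A 0.083 [149.  73.]
A 0.091 [150.  52.]
B 0.022 [288. 284.]
B 0.075 [295. 144.]
B 0.083 [296. 122.]
B 0.091 [297. 100.]
C 0.022 [440. 340.]
C 0.075 [451. 196.]
C 0.083 [453. 173.]
C 0.091 [455. 151.]
```

View pics/c6.png

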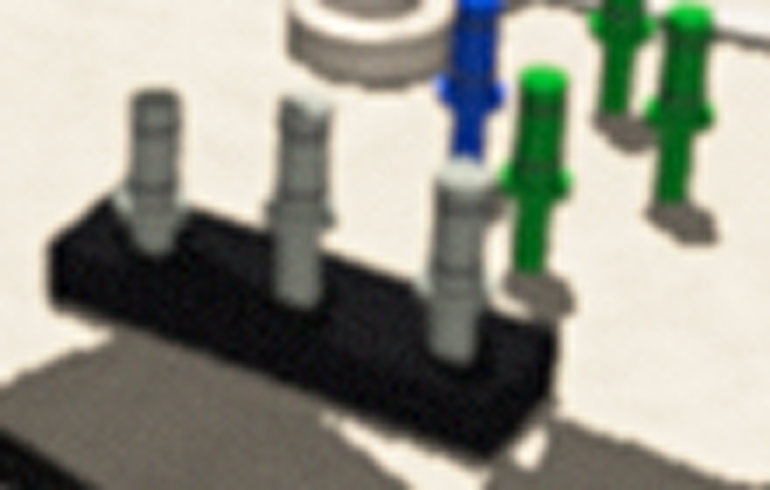

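In the crop the tops are at A (153,98), B (304,105) and C (463,170). Compared with the predictions, A is short, B is long and C is middle. The target is C at about (0.473,-0.406).

Emit:
play_rows(plan=[[0, -0.2, 1, 0, 0, 0], [0, 0, 3, 0, 0, 0], [0, 0, 4, 0, 0, 0], [0, 0, 3, 0, 0, 0], [0, 0, 2, 0, 0, 0], [0, 0, 1.5, 0, 0, 0], [0, 0, 1, 0, 0, 0], [0, 0, 0.7, 0, 0, 0], [0, 0, 0.5, 0, 0, 0], [0, 0, 0, 0, 0, 0], [0, 0, 0, 0, 0, 0], [0, 0, 0, 0, 0, 0]])

```text
clock: 22.67
tool_pos: [0.4732, -0.4076, 0.0723]
orientation: [-179.9, -0.0, -90.0]
force: [-0.1, 0.2, 0.2]
opening: 0.0502
gripper_force: 0.0
```

Emit:
play_rows(plan=[[-0.1, 0, 0.2, 0, 0, 0], [0, 0, 0.2, 0, 0, 0], [0, 0, 0.1, 0, 0, 0], [0, 0, 0, 0, 0, 0], [0, 0, 0, 0, 0, 0]])

```text
clock: 23.08
tool_pos: [0.4725, -0.4062, 0.0663]
orientation: [180.0, -0.0, -90.0]
force: [-0.3, 0.8, 0.2]
opening: 0.05
gripper_force: 0.0
```

Emit:
play_rows(plan=[[0, 0, 0, 0, 0, 0], [0, 0, 0, 0, 0, 0], [0, 0, 0, 0, 0, 0], [0, 0, 0, 0, 0, 0], [0, 0, 0, 0, 0, 0], [0, 0, 0, 0, 0, 0], [0, 0, 0, 0, 0, 0], [0, 0, 0, 0, 0, 0]], grip=0)

```text
clock: 23.75
tool_pos: [0.4726, -0.4062, 0.0663]
orientation: [-180.0, -0.0, -90.0]
force: [0.6, 0.4, -0.4]
opening: 0.0172
gripper_force: 30.0
```

Emit:
play_rows(plan=[[0, 0, -0.3, 0, 0, 0], [0, 0, -0.5, 0, 0, 0], [0, 0, -0.7, 0, 0, 0], [0, 0, -1, 0, 0, 0], [0, 0, -2, 0, 0, 0], [0, 0, -3, 0, 0, 0], [0, 0, -3, 0, 0, 0], [0, 0, -1.5, 0, 0, 0], [0, 0, -1, 0, 0, 0], [0, 0, 0, 0, 0, 0], [0, 0, 0, 0, 0, 0]])

```text
clock: 24.67
tool_pos: [0.4724, -0.406, 0.1964]
orientation: [-180.0, 0.0, -90.0]
force: [0.0, 0.6, -1.4]
opening: 0.0177
gripper_force: 30.0
```

Emit:
play_rows(plan=[[0, 0, 0, 0, 0, -3], [0, 0, 0, 0, 0, -6], [0, 0, 0, 0, 0, -7], [0, 0, 0, 0, 0, -7], [0, 0, 0, 0, 0, -7], [0, 0, 0, 0, 0, -7], [0, 0, 0, 0, 0, -7], [0, 0, 0, 0, 0, -7], [0, 0, 0, 0, 0, -7], [0, 0, 0, 0, 0, -7], [0, 0, 0, 0, 0, -7], [0, 0, 0, 0, 0, -7], [0, 0, 0, 0, 0, -7], [0, 0, 0, 0, 0, -4], [0, 0, 0, 0, 0, 0]])

```text
clock: 25.92
tool_pos: [0.4717, -0.4057, 0.1942]
orientation: [-179.9, 0.2, 0.2]
force: [-0.4, -0.2, -1.0]
opening: 0.0174
gripper_force: 30.0
```

Emit:
play_rows(plan=[[0.41, -1.5, 0, 0, 0, 0], [0.82, -3, 0, 0, 0, 0], [1.04, -3.8, 0, 0, 0, 0], [1.04, -3.8, 0, 0, 0, 0], [1.04, -3.8, 0, 0, 0, 0], [1.04, -3.8, 0, 0, 0, 0], [1.04, -3.8, 0, 0, 0, 0], [1.04, -3.8, 0, 0, 0, 0], [1.04, -3.8, 0, 0, 0, 0], [0.82, -3, 0, 0, 0, 0], [0.44, -1.6, 0, 0, 0, 0], [0.28, -1, 0, 0, 0, 0], [0, 0, 2, 0, 0, 0], [0, 0, 2, 0, 0, 0], [0, 0, 1, 0, 0, 0], [0, 0, 0, 0, 0, 0], [0, 0, 0, 0, 0, 0], [0, 0, 0, 0, 0, 0]])

```text
clock: 27.42
tool_pos: [0.5734, -0.0396, 0.147]
orientation: [180.0, -0.0, -0.0]
force: [-0.2, 0.3, -0.4]
opening: 0.0177
gripper_force: 30.0
```

```bash
python3 - <<'E'
from h import *
o=get_obs(); print(o['clock'],o['tool_pos'],o['orientation'],o['force'],o['moment'])
s=snap("wrist","w7"); q=snap("scene","s7"); snapshot("top")
for c in ("wrist","scene","top"):
  for t_ in ["hole","post_middle_foot","post_middle_grip","fixture"]:
    print(c,t_,[(np.round(d['position'],4).tolist(),round(d['score'],2)) for d in spot_point(c,t_)][:2])
a=cv2.resize(s['frame'][110:290,240:400],(400,450),interpolation=2)
b=cv2.resize(q['frame'][175:235,280:333],(397,450),interpolation=2)
cv2.imwrite('pics/c7.png',np.hstack([a,b])[:,:,::-1])
E
```

```text
27.4167 [ 0.57335656 -0.03960962  0.14701154] [ 1.79988710e+02 -4.52997310e-02 -1.98949787e-02] [-0.24994368  0.32237745 -0.43278732] [ 0.00930976 -0.08850918 -0.02263767]
wrist hole [([0.5694, -0.04, 0.064], 0.77)]
wrist post_middle_foot [([0.5702, -0.042, 0.0883], 0.97), ([0.5969, -0.3485, 0.0004], 0.66)]
wrist post_middle_grip [([0.5707, -0.0376, 0.1484], 0.6)]
wrist fixture [([0.5729, -0.0417, 0.0009], 0.82), ([0.575, -0.0383, 0.1192], 0.75)]
scene hole [([0.5751, -0.0381, 0.0647], 0.87)]
scene post_middle_foot [([0.6294, -0.4121, -0.0007], 0.79), ([0.4731, -0.3543, 0.049], 0.75)]
scene post_middle_grip [([0.5593, -0.3952, 0.0566], 0.74), ([0.6314, -0.4125, 0.0569], 0.68)]
scene fixture [([0.4733, -0.3011, 0.058], 0.68), ([0.571, -0.039, -0.0028], 0.59)]
top hole [([0.5701, -0.0346, 0.0653], 0.9), ([0.4666, -0.3521, 0.0204], 0.29)]
top post_middle_foot [([0.5555, -0.392, -0.0036], 0.68), ([0.6336, -0.4143, -0.0023], 0.62)]
top post_middle_grip [([0.6294, -0.4136, 0.0573], 0.66), ([0.6, -0.3444, 0.0562], 0.53)]
top fixture [([0.5708, -0.0409, -0.0004], 0.62)]
```

View pics/c7.png

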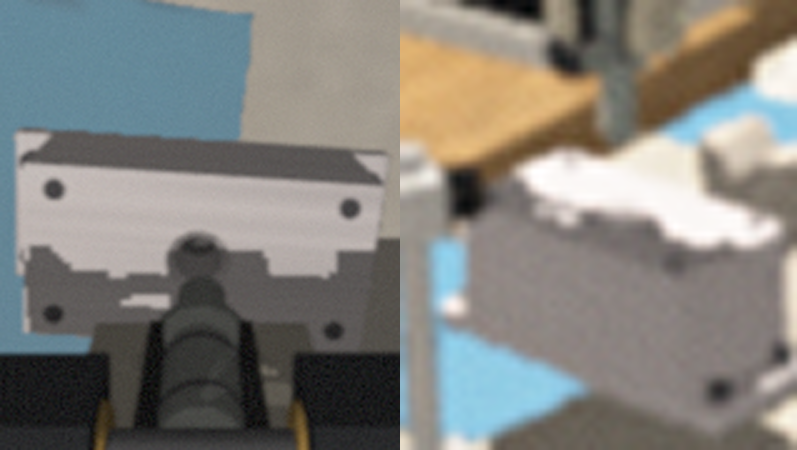

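The view shows the post hanging upright. Its foot is at crop (203,275), just short of the hole (197,258), with the block's screws at (54,189), (349,208), (53,314) and (333,331). I'll work out the lateral correction from these.

```bash
python3 - <<'E'
from h import *
s=snapshot("wrist"); o=get_obs()['tool_pos']
Rm=R.from_euler('xyz',s['attitude'],degrees=True)
print('hole (screws)',back(s,(240+197.8*.4,110+262.2*.4),.06))
for z in (.06,.0887,.12,.126,.147):
    v=Rm.inv().apply(np.array([o[0],o[1],z])-s['position']); print(z,'crop px',(s['cx']+s['fx']*v[0]/v[2]-240)*2.5,(s['cy']+s['fy']*v[1]/v[2]-110)*2.5, 'mm/px',v[2]/s['fx']*400)
g=cv2.cvtColor(s['frame'],cv2.COLOR_RGB2GRAY)
print(g[196:236:2,304:340])
E
```

```text
hole (screws) [ 0.57225298 -0.03894757  0.06      ]
0.06 crop px 198.45284042746698 260.51983923804823 mm/px 0.3319454345822327
0.0887 crop px 198.23055001937362 295.1056154553338 mm/px 0.2943515071883028
0.12 crop px 197.91291690705407 344.5255964437781 mm/px 0.2533518581489297
0.126 crop px 197.83991054341556 355.88452900816804 mm/px 0.2454925005055994
0.147 crop px 197.5429308557726 402.0910797361155 mm/px 0.21798474875394333
[[180 179 180 181 180 183 182 179 180 184 185 180 180 181 180 181 180 181
  181 179 182 180 182 181 182 181 182 183 181 180 182 182 181 180 182 181]
 [179 180 181 178 180 180 179 179 181 179 178 179 178 179 180 179 179 178
  178 180 179 180 178 178 176 179 178 179 179 179 178 177 175 179 180 178]
 [183 183 183 183 182 181 182 184 184 181 185 182 184 182 178 180 182 181
  180 180 182 181 179 178 180 179 178 176 180 180 177 179 179 181 179 177]
 [186 184 185 187 185 186 185 185 183 181 172 162 155 149 146 143 142 147
  150 161 168 175 180 186 184 183 182 183 183 184 183 179 178 181 181 179]
 [181 181 183 183 182 183 177 163 146 132 115 103  91  88  91  91  96 1
[... 1613 characters left out ...]
  53  56  50  50  51  51  54
   58  54  51  48  49  54  55  68  81  84  87  89  93  90  89  88  91  86]
 [161 160 154 135 105  94  80  68  52  52  53  51  51  56  54  51  54  53
   51  51  53  51  52  51  54  61  78  85  90  91  90  88  90  92  89  93]
 [177 181 175 149 113  89  78  63  52  53  53  53  49  50  52  57  51  49
   55  52  50  50  48  50  56  59  74  86  91  89  92  89  90  93  91  90]
 [127 134 147 131  99  70  58  58  54  53  52  57  59  59  61  64  66  64
   66  63  57  56  57  51  54  52  60  67  79  88  90  92  94  88  89  91]
 [ 90  89  83  71  61  54  58  61  67  69  71  71  68  71  74  74  68  72
   74  74  71  75  67  68  63  62  59  52  56  65  77  86  93  91  92  91]]
```

Emit:
play_rows(plan=[[-0.07, -0.1, 0, 0, 0, 0], [0, 0, 0.5, 0, 0, 0], [0, 0, 0.8, 0, 0, 0], [0, 0, 0.7, 0, 0, 0], [0, 0, 0.4, 0, 0, 0], [0, 0, 0, 0, 0, 0], [0, 0, 0, 0, 0, 0], [0, 0, 0, 0, 0, 0]])

```text
clock: 28.88
tool_pos: [0.5723, -0.0382, 0.1223]
orientation: [180.0, -0.0, 0.0]
force: [0.6, 0.4, -0.0]
opening: 0.0173
gripper_force: 30.0
```

Emit:
play_rows(plan=[[0, 0, 0.1, 0, 0, 0], [0, 0, 0.1, 0, 0, 0], [0, 0, 0.1, 0, 0, 0], [0, 0, 0.1, 0, 0, 0], [0, 0, 0.1, 0, 0, 0], [0, 0, 0.1, 0, 0, 0], [0, 0, 0, 0, 0, 0]])

```text
clock: 29.47
tool_pos: [0.572, -0.0382, 0.116]
orientation: [180.0, 0.0, 0.0]
force: [-0.7, -0.7, -1.0]
opening: 0.0173
gripper_force: 30.0
```

Emit:
play_rows(plan=[[0, 0, 0.1, 0, 0, 0], [0, 0, 0.1, 0, 0, 0], [0, 0, 0.1, 0, 0, 0], [0, 0, 0.1, 0, 0, 0], [0, 0, 0, 0, 0, 0]])

```text
clock: 29.88
tool_pos: [0.572, -0.0382, 0.112]
orientation: [180.0, 0.0, 0.0]
force: [-0.7, 0.4, -0.9]
opening: 0.0175
gripper_force: 30.0
```

Emit:
play_rows(plan=[[0, 0, 0.2, 0, 0, 0], [0, 0, 0.2, 0, 0, 0], [0, 0, 0.2, 0, 0, 0], [0, 0, 0.2, 0, 0, 0], [0, 0, 0, 0, 0, 0]])

```text
clock: 30.3
tool_pos: [0.5718, -0.0382, 0.1037]
orientation: [180.0, 0.0, 0.0]
force: [0.5, 1.1, -1.3]
opening: 0.0174
gripper_force: 30.0
```

Emit:
play_rows(plan=[[0, 0, 0.2, 0, 0, 0], [0, 0, 0.2, 0, 0, 0], [0, 0, 0.2, 0, 0, 0], [0, 0, 0.2, 0, 0, 0], [0, 0, 0.1, 0, 0, 0], [0, 0, 0.1, 0, 0, 0], [0, 0, 0, 0, 0, 0], [0, 0, 0, 0, 0, 0]])

```text
clock: 30.97
tool_pos: [0.5722, -0.0382, 0.0942]
orientation: [180.0, 0.0, 0.0]
force: [0.9, 0.3, -1.1]
opening: 0.0171
gripper_force: 30.0
```

Emit:
play_rows(plan=[[0, 0, 0.05, 0, 0, 0], [0, 0, 0.05, 0, 0, 0], [0, 0, 0.05, 0, 0, 0], [0, 0, 0.05, 0, 0, 0], [0, 0, 0.05, 0, 0, 0], [0, 0, 0, 0, 0, 0]])

```text
clock: 31.47
tool_pos: [0.5721, -0.0382, 0.0916]
orientation: [180.0, 0.0, 0.0]
force: [-0.2, -0.1, -1.3]
opening: 0.0173
gripper_force: 30.0
```

Emit:
play_rows(plan=[[0, 0, 0.04, 0, 0, 0], [0, 0, 0.04, 0, 0, 0], [0, 0, 0.04, 0, 0, 0], [0, 0, 0, 0, 0, 0]])

```text
clock: 31.8
tool_pos: [0.5721, -0.0382, 0.0905]
orientation: [-180.0, 0.0, 0.0]
force: [-0.1, -0.1, -1.1]
opening: 0.0176
gripper_force: 30.0
```

Emit:
play_rows(plan=[[0, 0, 0.03, 0, 0, 0], [0, 0, 0.03, 0, 0, 0], [0, 0, 0, 0, 0, 0]])

```text
clock: 32.05
tool_pos: [0.5723, -0.0382, 0.0902]
orientation: [180.0, -0.0, 0.0]
force: [-0.1, -0.5, 2.9]
opening: 0.0175
gripper_force: 30.0
```

Contact with the floor is at the expected height. I'll press a little harder.

Emit:
play_rows(plan=[[0, 0, 0.03, 0, 0, 0], [0, 0, 0.02, 0, 0, 0], [0, 0, 0, 0, 0, 0]])

```text
clock: 32.3
tool_pos: [0.5724, -0.0382, 0.0902]
orientation: [180.0, -0.0, 0.0]
force: [-2.2, 1.2, 6.6]
opening: 0.0174
gripper_force: 30.0
```

Emit:
play_rows(plan=[[0, 0, 0.01, 0, 0, 0], [0, 0, 0, 0, 0, 0], [0, 0, 0, 0, 0, 0], [0, 0, 0, 0, 0, 0], [0, 0, 0, 0, 0, 0], [0, 0, 0, 0, 0, 0], [0, 0, 0, 0, 0, 0], [0, 0, 0, 0, 0, 0], [0, 0, 0, 0, 0, 0]])

```text
clock: 33.05
tool_pos: [0.5724, -0.0382, 0.0901]
orientation: [180.0, -0.0, 0.0]
force: [-2.1, 0.7, 7.1]
opening: 0.0174
gripper_force: 30.0
```

Held at about 8 N for over half a second. Now I'll let go and retreat straight up.

Emit:
play_rows(plan=[[0, 0, 0, 0, 0, 0], [0, 0, 0, 0, 0, 0], [0, 0, 0, 0, 0, 0], [0, 0, 0, 0, 0, 0], [0, 0, 0, 0, 0, 0], [0, 0, -0.5, 0, 0, 0], [0, 0, -1, 0, 0, 0], [0, 0, -2, 0, 0, 0], [0, 0, -3, 0, 0, 0], [0, 0, -3, 0, 0, 0], [0, 0, -3, 0, 0, 0], [0, 0, -2, 0, 0, 0], [0, 0, -1, 0, 0, 0], [0, 0, 0, 0, 0, 0], [0, 0, 0, 0, 0, 0]], grip=5)

```text
clock: 34.3
tool_pos: [0.572, -0.0381, 0.2445]
orientation: [-180.0, -0.0, 0.0]
force: [0.6, 0.4, -0.3]
opening: 0.0502
gripper_force: 0.0
```

```bash
python3 - <<'E'
from h import *
o=get_obs(); print(o['clock'],o['tool_pos'],o['force'],o['opening'])
s=snap("wrist","w8"); q=snap("scene","s8"); t=snap("top","t8")
for c in ("wrist","scene","top"):
  for t_ in ["post_middle_grip","post_middle_collar","rod_grip","post_long_grip","post_short_grip"]:
    print(c,t_,[(np.round(d['position'],4).tolist(),round(d['score'],2)) for d in spot_point(c,t_)][:5])
E
```

```text
34.3 [ 0.57195182 -0.03806906  0.24454204] [ 0.58746944  0.39396711 -0.3246039 ] 0.0502160016972954
wrist post_middle_grip [([0.5717, -0.0351, 0.0899], 0.96), ([0.6764, -0.3686, 0.0549], 0.95), ([0.5982, -0.3478, 0.0551], 0.89), ([0.5589, -0.3957, 0.0559], 0.77)]
wrist post_middle_collar [([0.6287, -0.4121, 0.0291], 0.91), ([0.5537, -0.3913, 0.0318], 0.85), ([0.6791, -0.3731, 0.0325], 0.67), ([0.572, -0.0378, 0.0658], 0.66), ([0.6018, -0.3487, 0.0344], 0.65)]
wrist rod_grip []
wrist post_long_grip []
wrist post_short_grip [([0.4672, -0.2974, 0.06], 0.77)]
scene post_middle_grip [([0.5955, -0.3438, 0.0607], 0.67), ([0.6778, -0.3745, 0.055], 0.67), ([0.5589, -0.3958, 0.0566], 0.62), ([0.6304, -0.4161, 0.053], 0.61), ([0.566, -0.0373, 0.0868], 0.51)]
scene post_middle_collar [([0.6753, -0.3703, 0.0347], 0.76), ([0.5721, -0.0429, 0.0628], 0.69), ([0.6297, -0.4126, 0.0306], 0.5), ([0.5558, -0.3951, 0.0303], 0.46), ([0.4681, -0.2981, 0.0264], 0.35)]
scene rod_grip [([0.5067, 0.2164, 0.0804], 0.48)]
scene post_long_grip [([0.4676, -0.3483, 0.0726], 0.8)]
scene post_short_grip [([0.4762, -0.2984, 0.0561], 0.61), ([0.4698, -0.2946, 0.012], 0.36), ([0.5729, -0.0391, 0.0306], 0.2)]
top post_middle_grip [([0.5568, -0.3981, 0.058], 0.62), ([0.5738, -0.0408, 0.0866], 0.61), ([0.5999, -0.3456, 0.0561], 0.56), ([0.6731, -0.3724, 0.0564], 0.56), ([0.6293, -0.4127, 0.0541], 0.5)]
top post_middle_collar [([0.6266, -0.4112, 0.0343], 0.67), ([0.6742, -0.3689, 0.0304], 0.6), ([0.5749, -0.0361, 0.0631], 0.53), ([0.6012, -0.3462, 0.0315], 0.48), ([0.5567, -0.3933, 0.0362], 0.45)]
top rod_grip [([0.5731, -0.042, 0.0896], 0.69), ([0.5082, 0.2174, 0.0797], 0.48)]
top post_long_grip [([0.4684, -0.347, 0.0728], 0.64)]
top post_short_grip [([0.4697, -0.2991, 0.0586], 0.49)]
```

The post stands in the hole (grip z≈0.089, collar ≈0.063), the rod is in its stand, and the other posts have not moved.

```bash
python3 -c "
from plant import close_job; print(close_job())"
```

```text
the job is handed in; nothing more can be done
None
```

The hole is 28 mm deep: I returned the rod to its stand, pressed the 31 mm-shank middle post onto the floor with about 8 N, and left it standing with its collar about 3 mm clear; the job was handed in at about 34 s.

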